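# Eject a test cartridge and trap it in the chute

## Robot

A 7-joint arm with a two-finger parallel gripper is mounted at the origin on the work surface. World frame = base frame: x ahead of the robot, y to its left, z up, the work surface at z = 0. Lengths are in m, angles in rad, forces in N, time in s.
With the tool pointing down it reaches from about 0.4 to 0.875 m from the base axis. Payload 19.3 kg.
Tool frame: the origin (TCP) lies between the finger pads; the fingertips stand 17 mm ahead of it and the grasp point (between the pads) lies 2 mm behind it; x points along the fingers, y is the direction in which the jaws open and shut, and the axes are right-handed (so a half turn about x gives the same grasp; the last joint's range is limited). The gripper opens to 85 mm and grips with 20 to 120 N. Pads are 22 mm wide; open, the fingers measure 114 mm over their backs; the gripper's body (76 mm by 85 mm) begins 54 mm behind the grasp point. The pads swing forward as they close: fully open they stand 13 mm farther back than shut.
Start: joints at [-1.33, 0.521, -0.036, 1.599, 0.021, 1.021, -0.113], TCP at [0.191, 0.595, 0.248] pointing down, gripper open.
Joint ranges: [-2.91, 2.91], [-0.3, 2.13], [-1.5, 1.42], [0.17, 2.43], [-1.26, 4.41], [0.16, 1.93], [-2.52, 2.52]. Speed limits (rad/s): [1.89, 1.89, 2.39, 2.39, 3.01, 3.01, 3.01].

## Interface

Orientations are given as [roll, pitch, yaw] about the fixed x, y, z axes, in that order (R = Rz(yaw) Ry(pitch) Rx(roll)).
In Python, from workcell import bot gives the robot as it stands.
- The arm moves only by the shell command python3 -m creep 'ROWS' [FORCE]. ROWS is JSON, a list of rows, each an object of numbers: "wx", "wy", "wz": the turn, a rotation vector about the tool's x, y, z in degrees; "tx", "ty", "tz": the shift along the tool's x, y, z in m; "claw": the closure, from 0 (fully open) to 1 (shut). A call has 1 to 8 rows; each row is the pose to reach, as a shift and turn from the pose measured when the call began, along the tool's axes at that moment; what a row does not reach only later rows make up. A row lasts 1/10 s, in which the tool goes at most 50 mm and 8.59 degrees, less where a joint would pass 70% of its speed; a pose out of reach is approached as far as the arm can. A call with a gripper value outside its range is refused whole. The fingers move at their own pace and stop on an object; FORCE is the grip in N (left out, the last holds). Time passes only in rows, so rows that repeat a pose let the fingers close. It gives the time, the measured TCP pose, the force and the opening at its end, in the units of the state.
- bot.observe(): the state, without advancing time (a new reading comes with each control period).
- bot.grab_frame(name): name is "scene" or "top" or "wrist"; returns the picture (400x640x3 uint8, blue, green, red); there is no depth.
- bot.get_calibration(name): a dict with "fx", "fy", "cx", "cy" (pixels), "dist_coeffs" ([k1, k2, p1, p2, k3] as OpenCV has them; the pictures are not rectified), "R" (3x3) and "t" (3): a world point X has camera coordinates R X + t. Camera axes: x right, y down, z forward; pixel columns grow to the right and rows downward; lengths in m; the calibration is good to about 2 mm. A picture is of the moment at which its call begins: read the wrist's pose just before it. get_calibration takes no time and is no camera call; for the wrist camera it gives the pose at the moment of the call.
- bot.job_done(): hands the job in, once; it reports no verdict.
The state is a dict: "clock": time; "qpos": joint angles; "qd": joint speeds; "joint_efforts": joint torques, N m; "position": TCP position; "tool_rot": TCP orientation; "force": force on the tool from outside, world axes, zero at the start; "moment": the same for the moment, N m; "grip_width": finger opening in m.
Only numpy, scipy, OpenCV 4.12 (cv2) and the standard library are available. Lean on these libraries where they do the work, as an engineer would, in place of code of your own. Each camera call takes 0.05 s, during which the arm holds its last target.

## Task

Press down the reader's eject key with one finger of the open gripper while the other finger stands in the open chute, so that the test cartridge that springs out runs against that finger and is trapped in the chute, wholly out of the housing, before it slides away into the catch bin. Do not grip, squeeze or lift anything, and leave everything else where it stands. Finish while holding: the finger is still in the chute keeping the cartridge back when the program ends.

Things in the scene. Friction and masses are not known exactly. Their poses are not given: they have to be found in the camera images.
- reader: Cartridge reader, fixed to the table, white and grey plastic. Origin on the table under the middle of the chute's mouth in the housing's front face; own z up. Housing: x = 0 to 190 mm, y = -60 to 80 mm, 85 mm tall. The chute leads out of it along -x at y = 0, the eject key lies beside the chute on the +y side, an open catch bin past the chute's end.
- mouth (a point): Middle of the chute's floor at the housing's front face: x = 0, y = 0, 40 mm above the table. The chute floor is level, 34 mm wide between side walls 4 mm thick whose tops stand 8 mm above it, open above. A steel gate across it, 8 mm in front of the face and 5 mm tall, keeps the cartridge in; the key carries the gate and sinks it.
- chute_end (a point): Middle of the chute floor's far end, 150 mm along -x from the mouth, 40 mm above the table. Past it a cartridge drops into the bin.
- pusher_face (a point): Front of the spring pusher behind the cartridge, 6 mm above the chute floor. It drives the cartridge out at up to about 0.25 m/s as soon as the gate is down and keeps pushing with 1 to 2 N along the whole chute: mouth to bin takes under a second.
- key: Black eject key; origin at the centre of its flat top, at x = -85 mm, y = +50 mm in the reader's frame, 53 mm above the table when up, 44 mm fully down (then 4 mm above the chute floor). 64 mm along x, 40 mm along y (y = 30 to 70 mm). It needs 2 to 5 N, springs back when let go, and frees the cartridge once about 5 mm down.
- cartridge: The test cartridge in the reader: flat white plastic block, 48 mm along its x, 30 mm along y, 14 mm tall, about 30 g. Origin at the centre of its underside. At the start it stands in the slot, origin at x = +18 mm, y = 0, 40 mm above the table in the reader's frame, its front end at x = -6 mm against the gate, the rest under the housing's roof. Its axes are along the reader's.
- spare: Spare cartridge, same make as the working one (48 x 30 x 14 mm), lying on the table beside the chute; leave alone.
- vial: Capped sample vial, 27 mm across and 54 mm tall, standing on the table beside the chute; leave alone.
- packet_box: Cardboard box 85 x 55 x 40 mm on the table on the key's side of the reader; leave alone.
- label_roll: Roll of labels, ring of 64 mm outer diameter, 24 mm tall, lying on top of the reader's housing; leave alone.
- sanitizer: Bottle 60 mm across, 170 mm tall, on the table's right side; leave alone.
- towel_roll: Paper towel roll, upright, 116 mm across, 220 mm tall, on the table's left side; leave alone.

How it is judged:
On the way, in this order (a step that is already met when the one before it is completed fails the run):
1. the eject key is pressed by a finger (z of key in the frame of reader below 0.0495 m and contact force between the fingers and key above 0.2 N).
2. the cartridge is out of the housing, stopped in the chute by a finger (x of cartridge in the frame of reader between -0.125 and -0.022 m and z of cartridge in the frame of reader between 0.034 and 0.05 m and y of cartridge in the frame of reader between -0.012 and 0.012 m and angle between cartridge's own z axis and vertical below 0.25 rad and linear speed of cartridge below 0.01 m/s and contact force between the fingers and cartridge above 0.3 N), for 0.2 s.
At the end, for the whole second after the job is handed in: The cartridge lies in the chute, wholly out of the housing (origin 22 to 125 mm in front of the housing's face, within 12 mm of the chute's centre line, -6 to +10 mm of the chute floor's height, tilted under 0.25 rad), at rest (under 10 mm/s), with a finger pressing on it with more than 0.3 N (all of step 2); the arm keeps its last pose, push and grip.
It fails at once if the cartridge runs off the chute (z of cartridge in the frame of reader below 0.028 m or x of cartridge in the frame of reader below -0.14 m).
It fails at once if the cartridge is lifted or taken out of the chute (z of cartridge in the frame of reader above 0.056 m or y of cartridge in the frame of reader above 0.022 m or y of cartridge in the frame of reader below -0.022 m).
It fails at once if the cartridge is squeezed (over 20 N from the fingers) (contact force between the fingers and cartridge above 20 N).
It fails at once if something else is moved by more than 30 mm (distance of any of spare, vial, packet_box, label_roll, sanitizer, towel_roll from where it was at the start of the episode above 0.03 m).
It also fails if it takes over 32 s, if anything falls off the work surface, if the arm or the gripper's body presses on something with over 40 N, if the wrist force passes 120 N, or if a joint passes its speed limit or range.

## Working session

There is one attempt and no reset: what is moved stays moved. The work goes in short steps, Python scripts to look and compute and a shell command to move; the robot and the scene stay as the last step left them, time stands still between calls to the robot, and variables do not carry over. Pictures are saved under pics/ and viewed, and the job is handed in when it is done.

```bash
ls; mkdir -p pics; python3 - <<'E'
from workcell import bot
import cv2
s=bot.observe()
for k in s: print(k,s[k])
for n in ("scene","top","wrist"):
    cv2.imwrite(f"pics/{n}0.png",bot.grab_frame(n)); 
    c=bot.get_calibration(n); print(n,c)
E
```

```text
pics
clock 0.0
qpos [-1.33019316  0.52204821 -0.03633989  1.60000303  0.02123808  1.02108927
 -0.11280893]
qd [ 0.00024856 -0.00091888  0.00039774 -0.00141037  0.00029479 -0.00107122
  0.0008354 ]
joint_efforts [-2.50098812e-03 -9.27095246e+01  1.97887123e+00 -3.69944715e+01
  1.76667713e-02  7.94260937e-03 -1.53627280e-05]
position [0.19107922 0.59474159 0.24770606]
tool_rot [-1.47706711  1.56963453 -1.78785853]
force [ 0.90272105 -0.24286266  0.17182921]
moment [ 0.02247361 -0.00052583  0.03264128]
grip_width 0.08576528423446025
scene {'fx': 373.342404477361, 'fy': 373.342404477361, 'cx': 323.12344971948136, 'cy': 197.1749977244975, 'dist_coeffs': array([0.02369181, 0.        , 0.        , 0.        , 0.        ]), 'R': array([[ 0.43972073,  0.89802977, -0.01371904],
       [ 0.77060837, -0.3850865 , -0.50781013],
       [-0.46131163,  0.21272264, -0.86135977]]), 't': array([-0.26709028, -0.42671625,  1.46289977])}
top {'fx': 386.2328885690794, 'fy': 386.2328885690794, 'cx': 317.2614604517692, 'cy': 200.59935695376097, 'dist_coeffs': array([0.00894357, 0.        , 0.        , 0.        , 0.        ]), 'R': array([[-0.0045656 , -0.99996744,  0.00665439],
       [-0.99325899,  0.003764  , -0.11585511],
       [ 0.11582629, -0.00713849, -0.99324383]]), 't': array([0.00224794, 0.58218806, 1.2584719 ])}
wrist {'fx': 333.1251792648336, 'fy': 333.1251792648336, 'cx': 322.5783213334327, 'cy': 205.21463551320815, 'dist_coeffs': array([-0.0336579,  0.       ,  0.       ,  0.       ,  0.       ]), 'R': array([[ 3.06435424e-01,  9.51891340e-01, -4.55211741e-04],
       [ 9.03679964e-01, -2.90764758e-01,  3.14353907e-01],
       [ 2.99098402e-01, -9.67405385e-02, -9.49305754e-01]]), 't': array([-0.62574356, -0.04039577,  0.38092919])}
```

View pics/scene0.png

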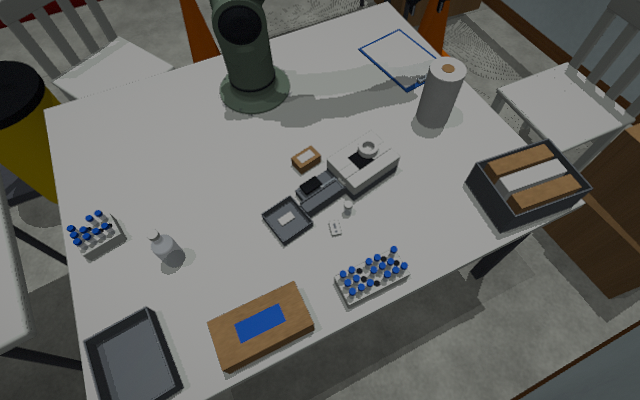

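View pics/top0.png

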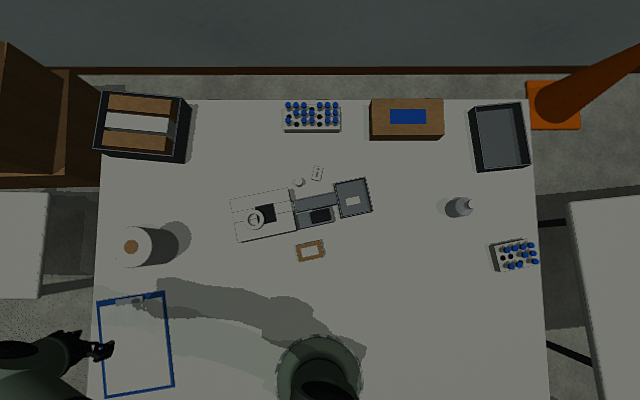

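View pics/wrist0.png

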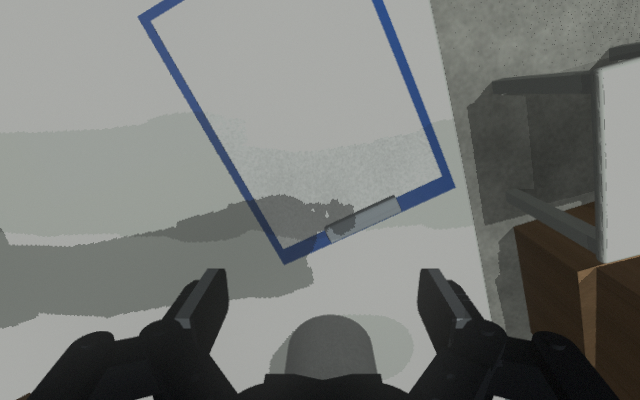

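```bash
cat > h.py <<'E'
import numpy as np,cv2
def ray(c,uv,z):
    K=np.array([[c['fx'],0,c['cx']],[0,c['fy'],c['cy']],[0,0,1]])
    p=cv2.undistortPoints(np.array(uv,float).reshape(-1,1,2),K,np.array(c['dist_coeffs'])).reshape(-1,2)
    d=np.c_[p,np.ones(len(p))]@c['R']; o=-c['R'].T@c['t']
    return o+d*((np.asarray(z)-o[2])/d[:,2])[:,None]
def proj(c,X):
    K=np.array([[c['fx'],0,c['cx']],[0,c['fy'],c['cy']],[0,0,1]])
    return cv2.projectPoints(np.array(X,float).reshape(-1,1,3),cv2.Rodrigues(c['R'])[0],c['t'],K,np.array(c['dist_coeffs']))[0].reshape(-1,2)
E
python3 - <<'E'
import cv2
a=cv2.imread('pics/top0.png')[155:275,210:390]
cv2.imwrite('pics/topc.png',cv2.resize(a,None,fx=4.4,fy=4.4,interpolation=cv2.INTER_CUBIC))
E
```

```text
(no output)
```

View pics/topc.png

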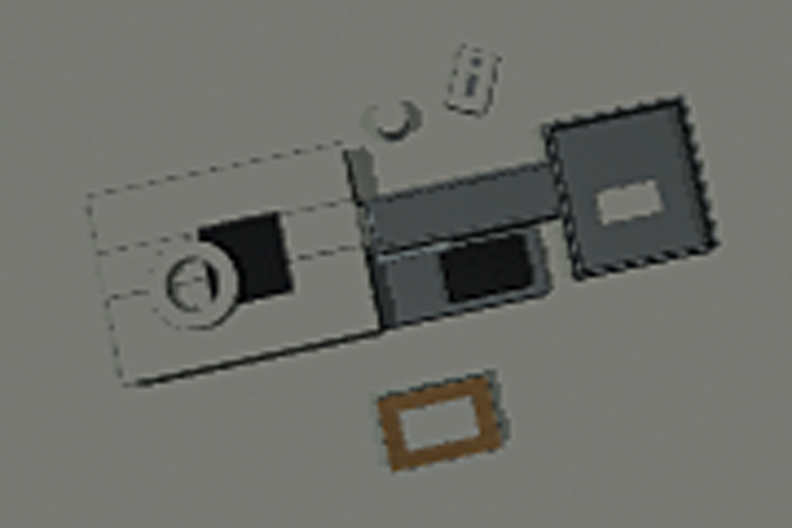

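```bash
python3 - <<'E'
from workcell import bot; from h import *
c=bot.get_calibration('top')
f=lambda L:np.array(L)/4.4+[210,155]
H=ray(c,f([(88,195),(343,143),(380,330),(125,385)]),.085); print(H)
# corners reader: (190,-60),(0,-60),(0,80),(190,80)
M=np.array([(.19,-.06),(0,-.06),(0,.08),(.19,.08)])
A,B=M-M.mean(0),H[:,:2]-H[:,:2].mean(0)
th=np.arctan2((A[:,0]*B[:,1]-A[:,1]*B[:,0]).sum(),(A*B).sum()); R=np.array([[np.cos(th),-np.sin(th)],[np.sin(th),np.cos(th)]])
o=H[:,:2].mean(0)-R@M.mean(0); print(th,o,'res',H[:,:2]-(M@R.T+o))
print('key model',R@[-.085,.05]+o,'chute end',R@[-.15,0]+o)
print('key meas',ray(c,f([(447,252),(530,232),(538,285),(450,303)]),.053).mean(0))
print('towel',ray(c,[(131,247)],.22),'vial',ray(c,f([(392,120)]),.054),'box',ray(c,f([(440,422)]),.04),'spare',ray(c,f([(472,80)]),.014))
E
```

```text
[[0.58142319 0.28005565 0.085     ]
 [0.61909436 0.09445948 0.085     ]
 [0.4822655  0.06712904 0.085     ]
 [0.44358999 0.25049207 0.085     ]]
1.7749148969144632 [0.56064255 0.0820333 ] res [[ 5.40021620e-04 -1.95500118e-04]
 [-3.02596086e-04  2.63936366e-04]
 [-3.78520051e-05  1.31206843e-03]
 [-1.99573528e-04 -1.38050468e-03]]
key model [ 0.5289104  -0.01133731] chute end [ 0.59104817 -0.06485271]
key meas [ 0.52937219 -0.01423026  0.053     ]
towel [[0.43137839 0.52442191 0.22      ]] vial [[0.64114923 0.05983545 0.054     ]] box [[0.41547609 0.02442904 0.04      ]] spare [[ 0.67906839 -0.00079787  0.014     ]]
```

```bash
cat > m.py <<'E'
from workcell import bot; from h import *
from scipy.spatial.transform import Rotation as Ro
TH=1.775; O=np.array([0.5606,0.0820])
def go(xr,yr,z,sgn,TH=TH,O=O):
    s=bot.observe(); R=Ro.from_euler('xyz',s['tool_rot']).as_matrix(); p=np.array(s['position'])
    Rr=np.array([[np.cos(TH),-np.sin(TH)],[np.sin(TH),np.cos(TH)]])
    t=np.r_[Rr@[xr,yr]+O,z]
    X=np.array([0,0,-1.]); Y=sgn*np.r_[Rr[:,1],0]; G=np.c_[X,Y,np.cross(X,Y)]
    print('p',p.round(4),'clock',s['clock'],'gw',s['grip_width'],'F',np.round(s['force'],2),'q',np.round(s['qpos'],2))
    print('reader xy',Rr.T@(p[:2]-O),'target',t.round(4))
    print('shift tool',(R.T@(t-p)).round(4),'rotvec tool deg',np.degrees(Ro.from_matrix(R.T@G).as_rotvec()).round(2))
    print('R',R.round(3).tolist())
E
python3 - <<'E'
from m import *
go(-.09,.0285,.25,1);go(-.09,.0285,.25,-1)
c=bot.get_calibration('wrist'); print(-c['R'].T@c['t'])
E
```

```text
p [0.1911 0.5948 0.2479] clock 0.15 gw 0.08543561323525259 F [ 0.34 -0.04  0.36] q [-1.33  0.52 -0.04  1.6   0.02  1.02 -0.11]
reader xy [0.57710397 0.25783958] target [ 0.5509 -0.0119  0.25  ]
shift tool [-0.0017 -0.4676  0.5282] rotvec tool deg [-1.1951e+02 -5.0000e-02  3.0000e-02]
R [[-0.0, 0.306, 0.952], [-0.001, 0.952, -0.306], [-1.0, -0.001, 0.0]]
p [0.1911 0.5948 0.2479] clock 0.15 gw 0.08543561323525259 F [ 0.34 -0.04  0.36] q [-1.33  0.52 -0.04  1.6   0.02  1.02 -0.11]
reader xy [0.57710397 0.25783958] target [ 0.5509 -0.0119  0.25  ]
shift tool [-0.0017 -0.4676  0.5282] rotvec tool deg [6.049e+01 3.000e-02 4.000e-02]
R [[-0.0, 0.306, 0.952], [-0.001, 0.952, -0.306], [-1.0, -0.001, 0.0]]
[0.11431953 0.62074551 0.37403199]
```

```bash
python3 -m creep '[{"tx":-0.02,"ty":-0.02,"tz":0.02,"wx":3},{"tx":-0.04,"ty":-0.05,"tz":0.055,"wx":6},{"tx":-0.05,"ty":-0.08,"tz":0.09,"wx":10},{"tx":-0.05,"ty":-0.11,"tz":0.125,"wx":14},{"tx":-0.05,"ty":-0.14,"tz":0.16,"wx":18},{"tx":-0.05,"ty":-0.17,"tz":0.19,"wx":22},{"tx":-0.05,"ty":-0.20,"tz":0.225,"wx":26},{"tx":-0.05,"ty":-0.23,"tz":0.26,"wx":30}]'; python3 -c "
from m import *
go(-.09,.0285,.25,-1)"
```

```text
p [0.1911 0.5948 0.2479] clock 0.15 gw 0.08543561323525259 F [ 0.34 -0.04  0.36] q [-1.33  0.52 -0.04  1.6   0.02  1.02 -0.11]
reader xy [0.57710397 0.25783958] target [ 0.5509 -0.0119  0.25  ]
shift tool [-0.0017 -0.4676  0.5282] rotvec tool deg [6.049e+01 3.000e-02 4.000e-02]
R [[-0.0, 0.306, 0.952], [-0.001, 0.952, -0.306], [-1.0, -0.001, 0.0]]$[0]: bad value
```

```bash
python3 -m creep '[{"wx":3,"wy":0,"wz":0,"tx":-0.02,"ty":-0.02,"tz":0.02,"claw":0},{"wx":6,"wy":0,"wz":0,"tx":-0.04,"ty":-0.05,"tz":0.055,"claw":0},{"wx":10,"wy":0,"wz":0,"tx":-0.05,"ty":-0.08,"tz":0.09,"claw":0},{"wx":14,"wy":0,"wz":0,"tx":-0.05,"ty":-0.11,"tz":0.125,"claw":0},{"wx":18,"wy":0,"wz":0,"tx":-0.05,"ty":-0.14,"tz":0.16,"claw":0},{"wx":22,"wy":0,"wz":0,"tx":-0.05,"ty":-0.17,"tz":0.19,"claw":0},{"wx":26,"wy":0,"wz":0,"tx":-0.05,"ty":-0.20,"tz":0.225,"claw":0},{"wx":30,"wy":0,"wz":0,"tx":-0.05,"ty":-0.23,"tz":0.26,"claw":0}]'; python3 -c "
from m import *
go(-.09,.0285,.25,-1)"
```

```text
clock: 0.95
position: [0.3688, 0.2947, 0.2982]
tool_rot: [-0.998, 1.57, -1.835]
force: [1.2, -0.0, -0.2]
grip_width: 0.0856
p [0.3688 0.2947 0.2982] clock 0.95 gw 0.08563802178852235 F [ 1.19 -0.   -0.17] q [-0.95  0.22  0.18  1.93 -0.05  0.99 -0.02]
reader xy [0.24717298 0.14466808] target [ 0.5509 -0.0119  0.25  ]
shift tool [ 0.0483 -0.0701  0.3497] rotvec tool deg [3.034e+01 2.000e-02 2.000e-02]
R [[-0.0, 0.743, 0.67], [-0.001, 0.67, -0.743], [-1.0, -0.0, 0.0]]
```

```bash
python3 -m creep '[{"wx":4,"wy":0,"wz":0,"tx":0,"ty":-0.009,"tz":0.044,"claw":0.46},{"wx":8,"wy":0,"wz":0,"tx":0,"ty":-0.018,"tz":0.088,"claw":0.46},{"wx":12,"wy":0,"wz":0,"tx":0.01,"ty":-0.027,"tz":0.132,"claw":0.46},{"wx":16,"wy":0,"wz":0,"tx":0.02,"ty":-0.036,"tz":0.176,"claw":0.46},{"wx":20,"wy":0,"wz":0,"tx":0.03,"ty":-0.045,"tz":0.22,"claw":0.46},{"wx":24,"wy":0,"wz":0,"tx":0.04,"ty":-0.054,"tz":0.264,"claw":0.46},{"wx":28,"wy":0,"wz":0,"tx":0.048,"ty":-0.063,"tz":0.308,"claw":0.46},{"wx":30.3,"wy":0,"wz":0,"tx":0.048,"ty":-0.07,"tz":0.35,"claw":0.46}]' 20; python3 -c "
from m import *
go(-.09,.0285,.25,-1)
bot.observe();c=bot.get_calibration('wrist');cv2.imwrite('pics/w1.png',bot.grab_frame('wrist'));import pickle;pickle.dump(c,open('c1.pkl','wb'))"
```

```text
clock: 1.75
position: [0.5514, -0.014, 0.2493]
tool_rot: [-1.307, 1.569, -2.676]
force: [1.0, 1.3, 0.2]
grip_width: 0.0464
p [ 0.5514 -0.014   0.2493] clock 1.75 gw 0.046394829037629697 F [0.95 1.26 0.23] q [-0.39  0.43  0.43  1.81 -0.21  0.94  0.33]
reader xy [-0.09217717  0.02853202] target [ 0.5509 -0.0119  0.25  ]
shift tool [-0.0007  0.     -0.0022] rotvec tool deg [-0.12  0.03  0.11]
R [[-0.002, 0.98, 0.201], [-0.001, 0.201, -0.98], [-1.0, -0.002, 0.001]]
```

View pics/w1.png

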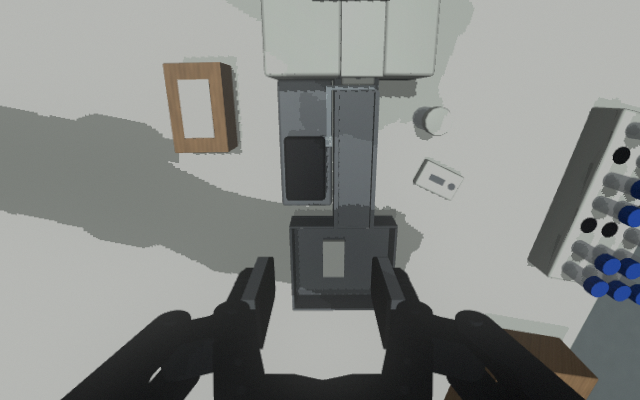

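The wrist view shows the key as a black block near (305,168). The chute runs up the picture at columns 333–377, from row 88 to row 227. I'll refine the position from this.

```bash
python3 - <<'E'
from m import *
import pickle
c=pickle.load(open('c1.pkl','rb')); im=cv2.imread('pics/w1.png')
Rr=np.array([[np.cos(TH),-np.sin(TH)],[np.sin(TH),np.cos(TH)]])
rd=lambda P:((P[:,:2]-O)@Rr).round(4)
m=(im.max(2)<45).astype(np.uint8); m[:120]=0;m[212:]=0;m[:,:270]=0;m[:,340:]=0
n,l,st,ce=cv2.connectedComponentsWithStats(m); i=1+st[1:,4].argmax(); print(st[i])
r=cv2.minAreaRect(cv2.findContours((l==i).astype(np.uint8),0,1)[0][0]); print(r)
print('key corners',rd(ray(c,cv2.boxPoints(r),.053)),rd(ray(c,[r[0]],.053)))
# chute wall tops profile rows
for row in (120,150,180,210): print(row,im[row,322:386].mean(1).astype(int).tolist())
a=im[60:245,250:420]; cv2.imwrite('pics/w1c.png',cv2.resize(a,None,fx=3.2,fy=3.2,interpolation=cv2.INTER_CUBIC))
E
```

```text
[287 137  38  63 491]
((305.5, 168.0), (62.0, 37.0), 90.0)
key corners [[-0.0483  0.0625]
 [-0.0484  0.0271]
 [-0.1105  0.0272]
 [-0.1104  0.0647]] [[-0.0785  0.0453]]
120 [98, 98, 97, 98, 111, 131, 131, 132, 132, 75, 100, 61, 70, 96, 98, 97, 90, 69, 97, 98, 96, 97, 98, 98, 98, 98, 99, 97, 97, 97, 97, 97, 97, 98, 98, 97, 97, 97, 98, 98, 97, 97, 98, 95, 97, 97, 96, 98, 98, 97, 96, 57, 71, 97, 97, 100, 120, 164, 164, 164, 164, 164, 163, 165]
150 [44, 38, 36, 51, 62, 92, 108, 99, 85, 68, 102, 51, 72, 106, 108, 109, 101, 98, 109, 109, 109, 107, 109, 109, 108, 108, 109, 108, 108, 107, 108, 107, 109, 109, 108, 108, 107, 109, 109, 109, 108, 108, 108, 107, 109, 108, 107, 108, 109, 108, 48, 91, 107, 108, 109, 153, 178, 178, 178, 179, 178, 178, 179, 179]
180 [42, 37, 36, 49, 58, 88, 94, 94, 82, 67, 102, 51, 86, 104, 104, 104, 102, 105, 105, 106, 103, 104, 106, 104, 105, 105, 106, 106, 105, 106, 104, 105, 105, 105, 106, 105, 104, 104, 106, 106, 105, 104, 105, 106, 104, 105, 107, 105, 88, 54, 104, 105, 104, 109, 177, 179, 177, 178, 177, 178, 179, 178, 179, 179]
210 [116, 115, 104, 101, 104, 102, 102, 103, 103, 114, 88, 47, 70, 72, 72, 70, 71, 72, 72, 71, 71, 70, 72, 72, 71, 71, 72, 72, 72, 72, 72, 71, 72, 69, 71, 73, 72, 71, 73, 71, 71, 74, 72, 72, 72, 73, 73, 59, 54, 71, 73, 71, 88, 104, 104, 105, 106, 105, 105, 105, 106, 105, 105, 105]
```

View pics/w1c.png

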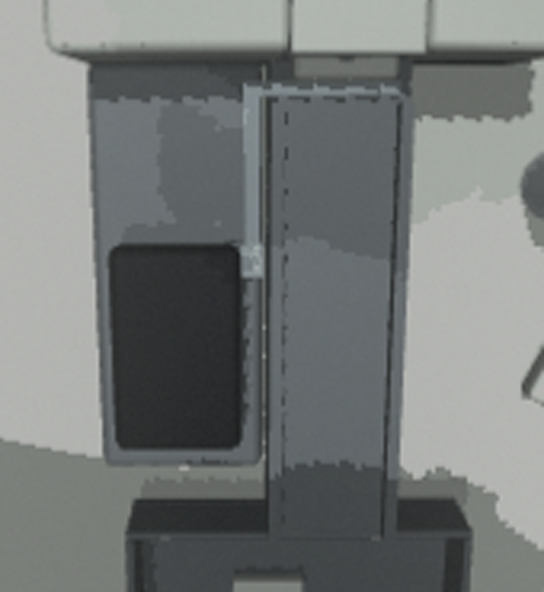

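```bash
python3 - <<'E'
from m import *
c=bot.get_calibration('wrist');im=bot.grab_frame('wrist');cv2.imwrite('pics/w2.png',im)
go(-.09,.0285,.25,-1)
Rr=np.array([[np.cos(TH),-np.sin(TH)],[np.sin(TH),np.cos(TH)]])
rd=lambda P:((P[:,:2]-O)@Rr).round(4)
m=(im.max(2)<60).astype(np.uint8); m[:125]=0;m[212:]=0;m[:,:270]=0;m[:,330:]=0
n,l,st,ce=cv2.connectedComponentsWithStats(m); i=1+st[1:,4].argmax(); print(st[i])
x,y,w,h=st[i][:4]
print('key corners',rd(ray(c,[(x,y),(x+w,y),(x+w,y+h),(x,y+h)],.053)), rd(ray(c,[(x+w/2,y+h/2)],.053)))
for row in (120,135,150,170): print(row,im[row,328:340].mean(1).astype(int).tolist(),im[row,368:382].mean(1).astype(int).tolist(), rd(ray(c,[(332,row),(377,row)],.048)).tolist())
print('housing front corners', rd(ray(c,[(264.5,75),(436,75)],.085)))
print('base', rd(ray(c,[(284,204.5)],.044)), 'chute end',rd(ray(c,[(335,227),(375,227)],.04)))
e=bot.get_calibration('top'); 
W=ray(c,[(x,y),(x+w,y),(x+w,y+h),(x,y+h)],.053); print(proj(e,W))
a=im[60:245,250:420]; cv2.imwrite('pics/w2c.png',cv2.resize(a,None,fx=3.2,fy=3.2,interpolation=cv2.INTER_NEAREST))
E
```

```text
p [ 0.5527 -0.0174  0.25  ] clock 1.85 gw 0.04603118838310815 F [-0.97 -0.07 -0.63] q [-0.39  0.44  0.43  1.81 -0.21  0.94  0.33]
reader xy [-0.09574839  0.02786468] target [ 0.5509 -0.0119  0.25  ]
shift tool [-0.     -0.0007 -0.0057] rotvec tool deg [-0.38  0.18  0.02]
R [[0.0, 0.981, 0.196], [-0.003, 0.196, -0.981], [-1.0, -0.0, 0.003]]
[ 282  128   43   65 2591]
key corners [[-0.0468  0.0649]
 [-0.0472  0.024 ]
 [-0.1116  0.0245]
 [-0.1111  0.068 ]] [[-0.0782  0.0453]]
120 [133, 68, 101, 62, 84, 98, 98, 98, 97, 97, 98, 96] [96, 97, 96, 50, 85, 98, 96, 102, 149, 164, 164, 163, 165, 165] [[-0.0402, 0.0172], [-0.0406, -0.0259]]
135 [139, 134, 112, 61, 80, 98, 97, 100, 79, 109, 110, 110] [96, 96, 69, 61, 95, 96, 98, 121, 179, 180, 180, 179, 180, 180] [[-0.0544, 0.0173], [-0.0548, -0.0265]]
150 [85, 62, 102, 66, 74, 107, 109, 108, 90, 93, 108, 109] [108, 108, 50, 108, 109, 108, 109, 162, 179, 179, 179, 179, 180, 180] [[-0.069, 0.0173], [-0.0694, -0.0271]]
170 [86, 69, 101, 65, 73, 104, 108, 108, 84, 106, 106, 108] [106, 63, 77, 106, 106, 107, 142, 178, 178, 179, 179, 178, 178, 180] [[-0.0891, 0.0173], [-0.0895, -0.0279]]
housing front corners [[-0.001   0.0734]
 [-0.002  -0.0672]]
base [[-0.1264  0.0676]] chute end [[-0.154   0.0139]
 [-0.1545 -0.0297]]
[[310.31761669 222.90597513]
 [307.89480882 210.70905552]
 [327.0732756  206.8252352 ]
 [329.72860643 219.75558321]]
```

View pics/w2c.png

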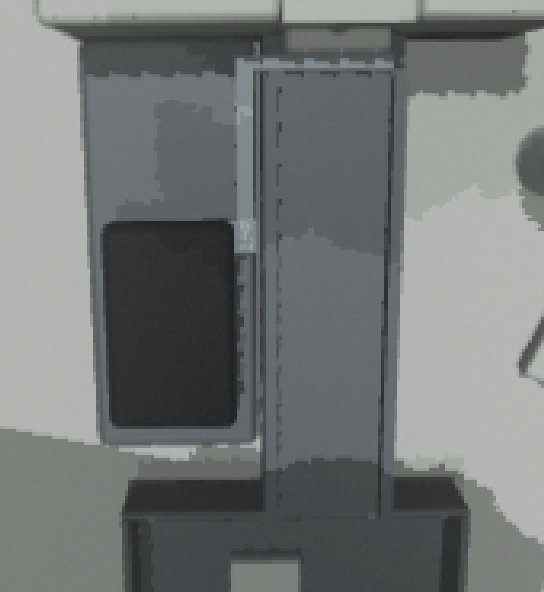

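```bash
python3 -m creep '[{"wx":0,"wy":0,"wz":0,"tx":0.04,"ty":0.002,"tz":-0.005,"claw":0.46},{"wx":0,"wy":0,"wz":0,"tx":0.08,"ty":0.002,"tz":-0.005,"claw":0.46},{"wx":0,"wy":0,"wz":0,"tx":0.12,"ty":0.002,"tz":-0.005,"claw":0.46},{"wx":0,"wy":0,"wz":0,"tx":0.145,"ty":0.002,"tz":-0.005,"claw":0.46},{"wx":0,"wy":0,"wz":0,"tx":0.15,"ty":0.002,"tz":-0.005,"claw":0.46},{"wx":0,"wy":0,"wz":0,"tx":0.15,"ty":0.002,"tz":-0.005,"claw":0.46},{"wx":0,"wy":0,"wz":0,"tx":0.15,"ty":0.002,"tz":-0.005,"claw":0.46}]'; python3 - <<'E'
from m import *
import pickle
go(-.09,.0255,.10,-1)
c=bot.get_calibration('wrist');im=bot.grab_frame('wrist');cv2.imwrite('pics/w3.png',im);pickle.dump(c,open('c3.pkl','wb'))
a=bot.grab_frame('top')[155:275,210:390]; cv2.imwrite('pics/t3.png',cv2.resize(a,None,fx=4.4,fy=4.4,interpolation=cv2.INTER_CUBIC))
a=bot.grab_frame('scene')[120:260,230:430]; cv2.imwrite('pics/s3.png',cv2.resize(a,None,fx=4,fy=4,interpolation=cv2.INTER_CUBIC))
go(-.09,.0255,.10,-1)
E
```

```text
clock: 2.55
position: [0.5544, -0.0126, 0.1013]
tool_rot: [0.365, 1.567, -1.008]
force: [0.4, 0.8, -0.3]
grip_width: 0.0459
p [ 0.5544 -0.0126  0.1013] clock 2.55 gw 0.045939274593856154 F [ 0.41  0.76 -0.34] q [-0.32  0.64  0.33  1.92 -0.33  0.63  0.41]
reader xy [-0.09134757  0.02522685] target [ 0.5539 -0.0113  0.1   ]
shift tool [ 0.0013 -0.0003 -0.0013] rotvec tool deg [-0.39  0.19 -0.07]
R [[0.002, 0.981, 0.196], [-0.003, 0.196, -0.981], [-1.0, 0.001, 0.003]]
p [ 0.5544 -0.0124  0.1012] clock 2.7 gw 0.0461378778787811 F [-0.08  0.42  0.92] q [-0.32  0.64  0.33  1.92 -0.33  0.63  0.41]
reader xy [-0.09122533  0.02523263] target [ 0.5539 -0.0113  0.1   ]
shift tool [ 0.0012 -0.0003 -0.0012] rotvec tool deg [-0.38  0.18 -0.09]
R [[0.002, 0.981, 0.196], [-0.003, 0.196, -0.981], [-1.0, 0.002, 0.003]]
```

View pics/w3.png

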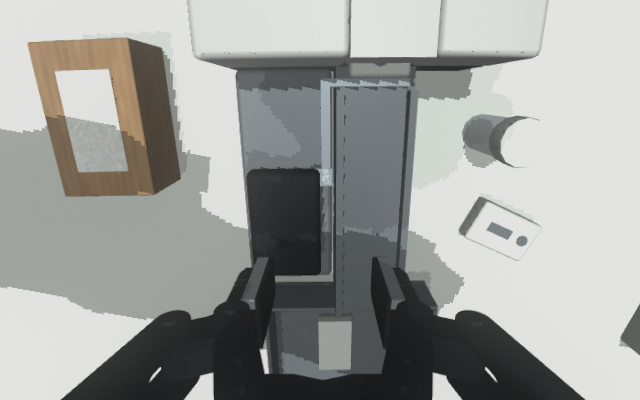

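View pics/t3.png

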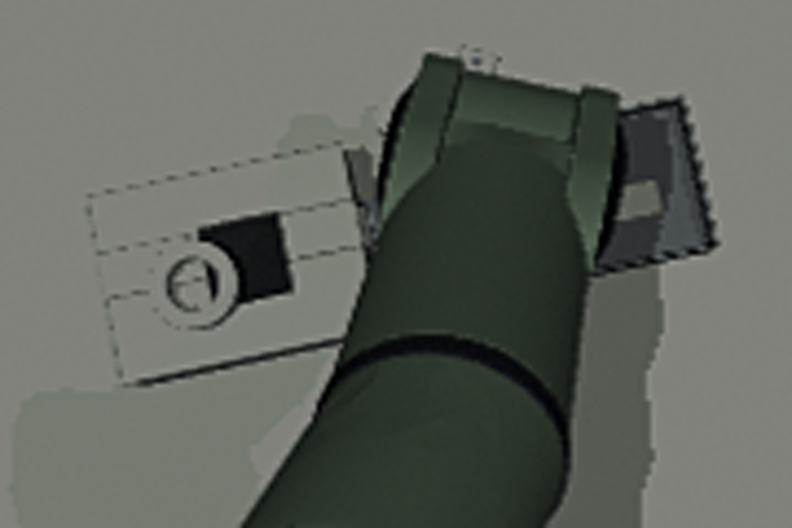

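View pics/s3.png

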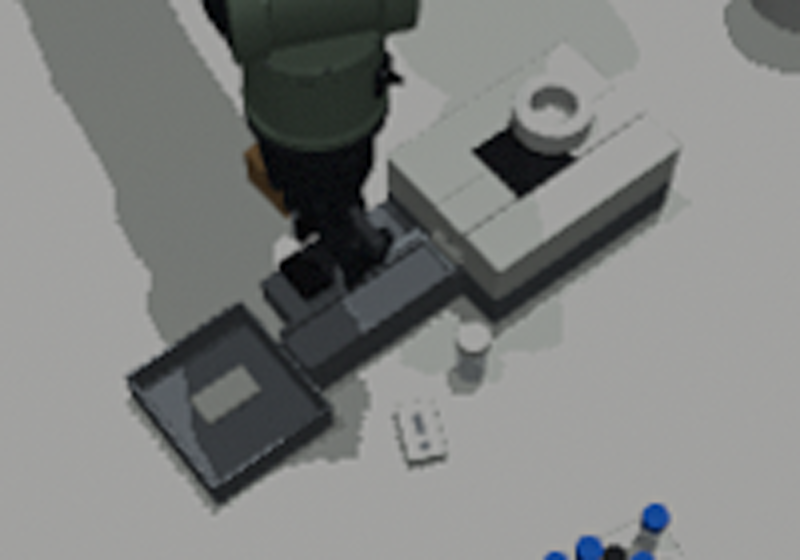

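```bash
python3 - <<'E'
from m import *
import pickle
c=pickle.load(open('c3.pkl','rb')); im=cv2.imread('pics/w3.png')
Rr=np.array([[np.cos(TH),-np.sin(TH)],[np.sin(TH),np.cos(TH)]])
rd=lambda P:((P[:,:2]-O)@Rr).round(4)
print('key', rd(ray(c,[(247,169),(321,169),(322,275),(251,275)],.053)), rd(ray(c,[(285.5,222)],.053)))
for row in (120,180,230): print(row,im[row,326:350].mean(1).astype(int).tolist(),im[row,396:422].mean(1).astype(int).tolist())
print('wall outer', rd(ray(c,[(332,120),(415,120),(333,180),(412,180)],.048)))
print('housing top front',rd(ray(c,[(196,57),(541,55)],.085)))
R=np.array([[0.002,.981,.196],[-.003,.196,-.981],[-1,.001,.003]]);p=np.array([.5544,-.0125,.1013])
for d in (.004,.010,.017):
  print(d,proj(c,[p+R@[d,s*y,z] for s in (-1,1) for y in (.023,.0375) for z in (-.011,.011)]).round(0).tolist())
a=im[200:340,200:440]; cv2.imwrite('pics/w3c.png',cv2.resize(a,None,fx=3.3,fy=3.3,interpolation=cv2.INTER_NEAREST))
E
```

```text
key [[-0.0467  0.0648]
 [-0.047   0.0254]
 [-0.111   0.0254]
 [-0.1107  0.0676]] [[-0.0771  0.0456]]
120 [168, 167, 167, 167, 118, 93, 131, 92, 57, 53, 103, 122, 124, 123, 124, 123, 123, 123, 80, 123, 124, 124, 122, 122] [120, 121, 121, 122, 121, 121, 121, 120, 114, 81, 55, 55, 74, 111, 121, 121, 121, 121, 120, 121, 162, 210, 210, 210, 210, 211]
180 [162, 192, 186, 172, 170, 155, 136, 92, 54, 49, 111, 114, 115, 115, 115, 114, 115, 89, 113, 115, 114, 115, 115, 115] [117, 117, 118, 116, 114, 83, 61, 60, 68, 116, 119, 117, 117, 117, 118, 131, 191, 210, 209, 210, 210, 211, 210, 210, 210, 210]
230 [127, 119, 110, 100, 88, 87, 127, 72, 49, 49, 104, 108, 107, 107, 107, 108, 99, 73, 107, 128, 127, 90, 116, 119] [127, 126, 69, 59, 64, 96, 128, 128, 130, 129, 129, 137, 189, 207, 206, 210, 223, 223, 224, 224, 224, 224, 224, 224, 224, 223]
wall outer [[-0.022   0.0194]
 [-0.0222 -0.0241]
 [-0.0543  0.0188]
 [-0.0546 -0.025 ]]
housing top front [[ 0.0056  0.0743]
 [ 0.0059 -0.0629]]
0.004 [[269.0, 265.0], [272.0, 308.0], [236.0, 265.0], [241.0, 308.0], [374.0, 265.0], [372.0, 308.0], [407.0, 265.0], [403.0, 308.0]]
0.01 [[271.0, 259.0], [274.0, 300.0], [240.0, 259.0], [243.0, 300.0], [372.0, 259.0], [370.0, 300.0], [404.0, 259.0], [401.0, 300.0]]
0.017 [[274.0, 252.0], [276.0, 292.0], [243.0, 252.0], [247.0, 292.0], [370.0, 252.0], [368.0, 292.0], [401.0, 252.0], [397.0, 292.0]]
```

View pics/w3c.png

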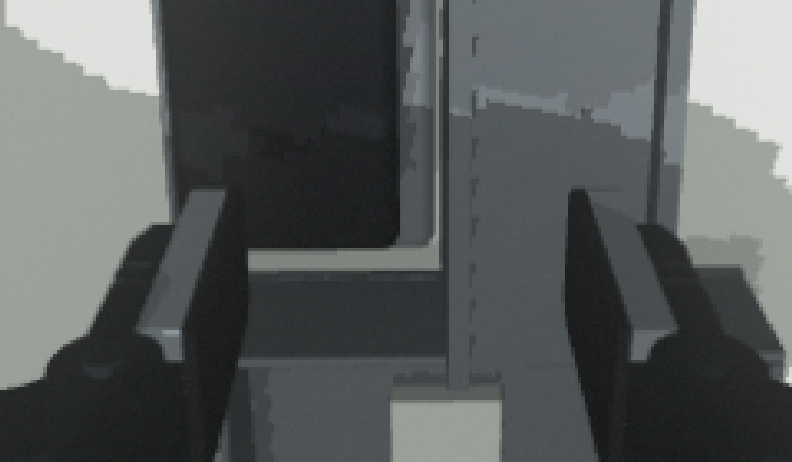

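```bash
python3 -m creep '[{"wx":-0.4,"wy":0.2,"wz":0,"tx":0.015,"ty":0,"tz":0,"claw":0.46},{"wx":-0.4,"wy":0.2,"wz":0,"tx":0.028,"ty":0,"tz":0,"claw":0.46},{"wx":-0.4,"wy":0.2,"wz":0,"tx":0.030,"ty":0,"tz":0,"claw":0.46},{"wx":-0.4,"wy":0.2,"wz":0,"tx":0.030,"ty":0,"tz":0,"claw":0.46}]'; python3 - <<'E'
from m import *
import pickle
c=bot.get_calibration('wrist');im=bot.grab_frame('wrist');cv2.imwrite('pics/w4.png',im)
a=bot.grab_frame('scene')[150:230,270:370]; cv2.imwrite('pics/s4.png',cv2.resize(a,None,fx=7,fy=7,interpolation=cv2.INTER_CUBIC))
go(-.09,.0255,.10,-1)
E
```

```text
clock: 3.1
position: [0.554, -0.0127, 0.0704]
tool_rot: [2.877, 1.57, 1.51]
force: [1.0, 0.0, -0.3]
grip_width: 0.0462
p [ 0.5544 -0.0127  0.0712] clock 3.2 gw 0.04616607779219883 F [ 0.2   0.34 -0.55] q [-0.29  0.69  0.29  1.93 -0.35  0.57  0.44]
reader xy [-0.09145235  0.025226  ] target [ 0.5539 -0.0113  0.1   ]
shift tool [-0.0288 -0.0002 -0.0015] rotvec tool deg [ 0.01 -0.01 -0.08]
R [[0.001, 0.979, 0.203], [0.001, 0.203, -0.979], [-1.0, 0.001, -0.0]]
```

View pics/w4.png

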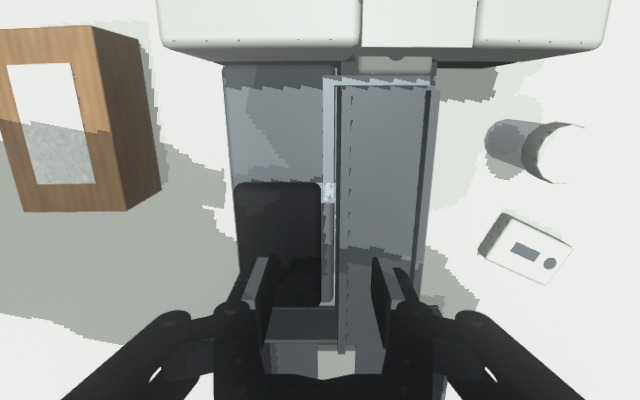

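View pics/s4.png

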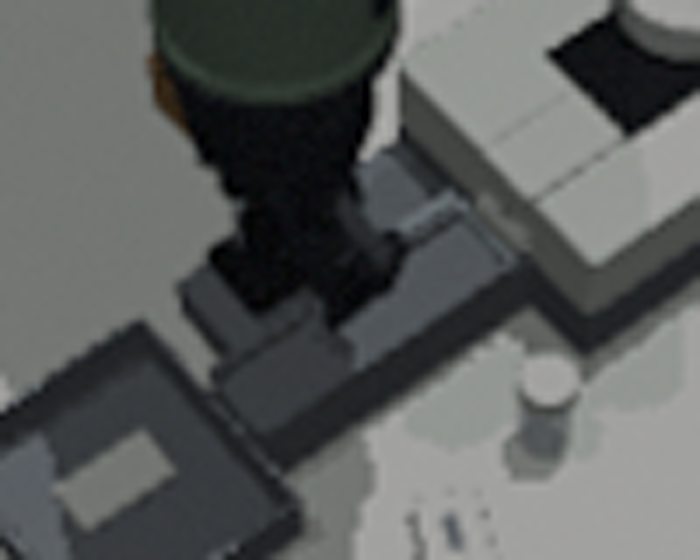

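```bash
python3 -m creep '[{"wx":0,"wy":0,"wz":0,"tx":0.003,"ty":-0.001,"tz":0,"claw":0.46},{"wx":0,"wy":0,"wz":0,"tx":0.005,"ty":-0.001,"tz":0,"claw":0.46},{"wx":0,"wy":0,"wz":0,"tx":0.007,"ty":-0.001,"tz":0,"claw":0.46},{"wx":0,"wy":0,"wz":0,"tx":0.008,"ty":-0.001,"tz":0,"claw":0.46},{"wx":0,"wy":0,"wz":0,"tx":0.008,"ty":-0.001,"tz":0,"claw":0.46}]'; python3 - <<'E'
from m import *
go(-.09,.0255,.10,-1)
im=bot.grab_frame('wrist');cv2.imwrite('pics/w5.png',im)
go(-.09,.0255,.10,-1)
E
```

```text
clock: 3.7
position: [0.5536, -0.0129, 0.0632]
tool_rot: [1.662, 1.569, 0.296]
force: [0.1, 0.0, 3.4]
grip_width: 0.0461
p [ 0.5536 -0.0129  0.0632] clock 3.7 gw 0.04612346813448261 F [0.05 0.03 3.42] q [-0.29  0.7   0.29  1.93 -0.35  0.56  0.44]
reader xy [-0.09151224  0.02609326] target [ 0.5539 -0.0113  0.1   ]
shift tool [-0.0368  0.0007 -0.0015] rotvec tool deg [ 0.01 -0.01 -0.09]
R [[0.002, 0.979, 0.203], [0.0, 0.203, -0.979], [-1.0, 0.002, -0.0]]
p [ 0.5536 -0.0129  0.0632] clock 3.75 gw 0.04589038104922001 F [1.13 0.29 2.32] q [-0.29  0.7   0.29  1.93 -0.35  0.56  0.44]
reader xy [-0.09147641  0.02608929] target [ 0.5539 -0.0113  0.1   ]
shift tool [-0.0368  0.0006 -0.0015] rotvec tool deg [ 0.01 -0.01 -0.09]
R [[0.002, 0.979, 0.203], [0.0, 0.203, -0.979], [-1.0, 0.002, -0.0]]
```

View pics/w5.png

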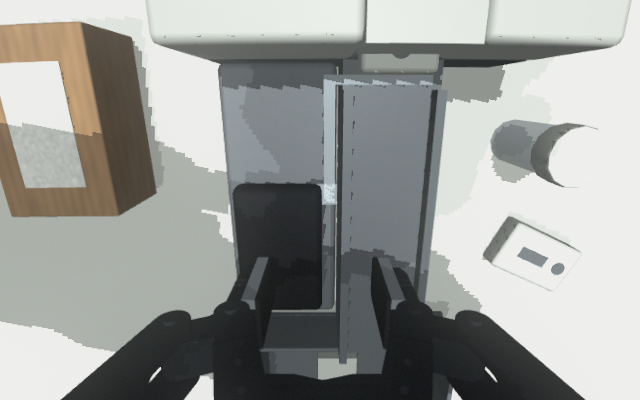

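The finger is on the key at about 3 N, the gate is still up, and the other finger is inside the chute. I'll press further.

```bash
python3 -m creep '[{"wx":0,"wy":0,"wz":0,"tx":0.002,"ty":0,"tz":0,"claw":0.46},{"wx":0,"wy":0,"wz":0,"tx":0.0035,"ty":0,"tz":0,"claw":0.46},{"wx":0,"wy":0,"wz":0,"tx":0.005,"ty":0,"tz":0,"claw":0.46},{"wx":0,"wy":0,"wz":0,"tx":0.005,"ty":0,"tz":0,"claw":0.46},{"wx":0,"wy":0,"wz":0,"tx":0.005,"ty":0,"tz":0,"claw":0.46}]'; python3 - <<'E'
from m import *
go(-.09,.0255,.10,-1)
im=bot.grab_frame('wrist');cv2.imwrite('pics/w6.png',im)
go(-.09,.0255,.10,-1)
E
```

```text
clock: 4.25
position: [0.5537, -0.0129, 0.0586]
tool_rot: [1.738, 1.569, 0.372]
force: [-1.0, -2.3, 12.7]
grip_width: 0.0465
p [ 0.5537 -0.0129  0.0586] clock 4.25 gw 0.046472811777055305 F [-1.04 -2.27 12.7 ] q [-0.28  0.71  0.28  1.93 -0.36  0.55  0.44]
reader xy [-0.09152059  0.02600508] target [ 0.5539 -0.0113  0.1   ]
shift tool [-0.0414  0.0006 -0.0015] rotvec tool deg [ 0.01 -0.02 -0.1 ]
R [[0.002, 0.979, 0.203], [0.001, 0.203, -0.979], [-1.0, 0.002, -0.0]]
p [ 0.5537 -0.0129  0.0585] clock 4.3 gw 0.046122489137498245 F [-0.88  0.07 12.42] q [-0.28  0.71  0.28  1.93 -0.36  0.55  0.44]
reader xy [-0.09150635  0.02602131] target [ 0.5539 -0.0113  0.1   ]
shift tool [-0.0415  0.0006 -0.0015] rotvec tool deg [ 0.   -0.02 -0.1 ]
R [[0.002, 0.979, 0.203], [0.001, 0.203, -0.979], [-1.0, 0.002, -0.0]]
```

View pics/w6.png

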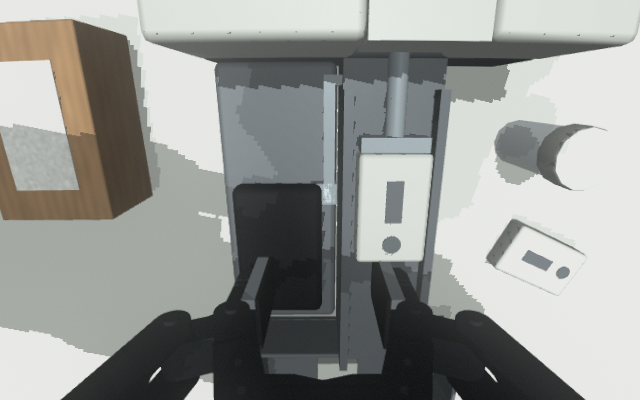

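```bash
python3 - <<'E'
from m import *
for i in range(10): im=bot.grab_frame('wrist'); F=bot.observe()['force'].round(1) if hasattr(bot.observe()['force'],'round') else bot.observe()['force']; print(F)
cv2.imwrite('pics/w7.png',im)
b=cv2.imread('pics/w6.png'); print('diff',np.abs(im.astype(int)-b).max(2)[130:270,350:440].mean())
c=bot.get_calibration('wrist')
P=ray(c,[(358,154),(432,154),(425,262),(358,262)],.054)[:,:2]
Rr=np.array([[np.cos(TH),-np.sin(TH)],[np.sin(TH),np.cos(TH)]]); print((P-O)@Rr)
cv2.imwrite('pics/s7.png',cv2.resize(bot.grab_frame('scene')[150:230,270:370],None,fx=7,fy=7,interpolation=cv2.INTER_CUBIC))
go(-.09,.0255,.10,-1)
E
```

```text
[-2.5 -0.1 13. ]
[-2.  -0.4 13.3]
[-1.1 -0.9 12.5]
[-2.  -0.5 12.3]
[-2.3  0.2 12.2]
[-2.3  0.5 12.7]
[-2.3 -0.2 12.5]
[-1.6 -0.6 12. ]
[-1.7 -0.4 12.7]
[-1.1  1.5 12.1]
diff 1.4170634920634921
[[-0.03170642  0.01175306]
 [-0.03166689 -0.0175476 ]
 [-0.07931789 -0.0193572 ]
 [-0.07919032  0.01019276]]
p [ 0.5537 -0.0129  0.0586] clock 4.85 gw 0.04612492625904764 F [-1.93 -0.39 12.19] q [-0.28  0.71  0.28  1.93 -0.36  0.55  0.44]
reader xy [-0.09154214  0.02600802] target [ 0.5539 -0.0113  0.1   ]
shift tool [-0.0414  0.0006 -0.0016] rotvec tool deg [ 0.   -0.02 -0.1 ]
R [[0.002, 0.979, 0.203], [0.001, 0.203, -0.979], [-1.0, 0.002, -0.0]]
```

View pics/w7.png

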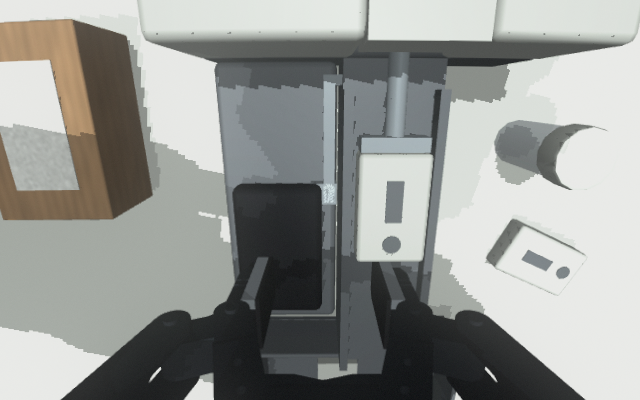

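View pics/s7.png

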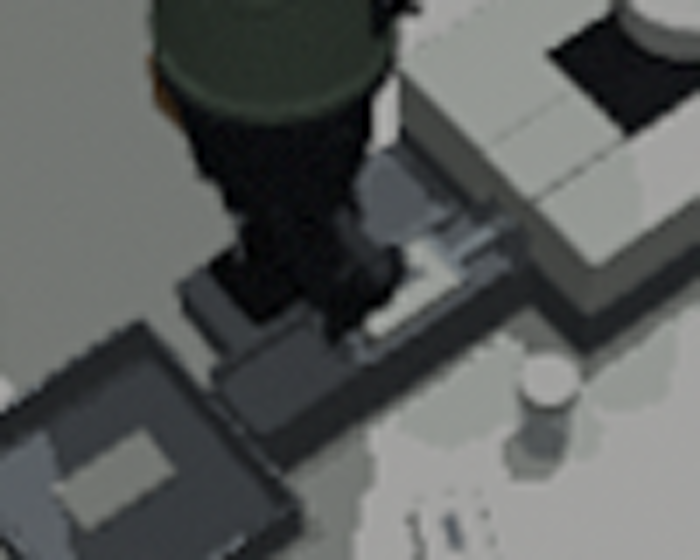

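```bash
python3 -c "
from workcell import bot
print(bot.job_done()); s=bot.observe(); print(s['clock'],s['force'])"
```

```text
the job is handed in; nothing more can be done
None
the job is handed in; nothing more can be done
```

I closed the gripper partway, to a 46 mm opening, because fully open the fingers stand too far apart to reach the chute and the key together. With one finger in the chute I pressed the key down with the other. The cartridge sprang out and stopped against the chute finger. I handed the job in while holding that pose, at about 4.9 s on the clock. The hand-in gives no verdict.

**Last checks:**
- **Cartridge position:** it lies flat in the chute, wholly out of the housing. Its centre is about 55–62 mm in front of the face and about 1–4 mm off the chute's centre line.
- **Rest:** wrist pictures 0.55 s apart showed no visible movement of the cartridge. The pusher plate was right behind it and the finger right in front.
- **Force:** the wrist read a steady 12–13 N downward, most likely the key at its stop. That is more than the 2–5 N the key needs, but well under the limits.
- **Other objects:** the box, vial and spare cartridge were where they had been in the earlier pictures, and nothing was touched on the way.

**What disagreed or could not be confirmed:**
- **Reader position:** the top camera and the wrist camera differed by about 6 mm along the chute and 4 mm across it. I chose a pose that works with either reading.
- **Push on the cartridge:** the force sensor's sideways reading (about 2 N, noisy) did not point along the chute. The finger's 1–2 N hold on the cartridge is therefore inferred from the pictures and the pusher, not measured.

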